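Square up the bead tubs with the safety ruler

ROBOT

A 6-joint arm with a two-finger parallel gripper is mounted at the origin on the work surface. World frame = base frame: x ahead of the robot, y to its left, z up, the work surface at z = 0. Lengths are in m, angles in rad, forces in N, time in s.
With the tool pointing down it reaches from about 0.375 to 0.975 m from the base axis. Payload 3.8 kg.
Tool frame: the origin (TCP) lies midway between the tips of the shut fingers; the grasp point (between the pads) lies bot.grasp_offset behind it (bot.grasp_offset is the distance from the TCP to the grasp point, in m); z points along the fingers, y is the direction in which the jaws open and shut (so a half turn about z gives the same grasp; the last joint's range is limited). The gripper opens to 85 mm and grips with 20 to 120 N. Pads are 22 mm wide; open, the fingers measure 114 mm over their backs; the gripper's body (76 mm by 85 mm) begins 54 mm behind the grasp point. The pads swing forward as they close: fully open they stand 13 mm farther back than shut.
Start: joints at [1.104, 0.264, 1.604, -0, 1.274, -0.037], TCP at [0.281, 0.614, 0.231] pointing down, gripper open.
Joint ranges: [-2.63, 2.63], [-0.94, 2.18], [0.31, 2.57], [-1.31, 4.45], [0, 2.66], [-2.55, 2.55]. Speed limits (rad/s): [2.57, 2.57, 3.14, 3.14, 3.14, 3.14].

INTERFACE

Orientations are given as a rotation vector (axis times angle).
In Python, from workcell import read_state, viewer, job, bot gives the robot as it stands.
- The arm moves only by the shell command python3 -m crank 'ROWS' [FORCE]. ROWS is text: rows parted by semicolons, each of 7 numbers parted by spaces: the shift along the tool's x, y, z in mm, then the turn, a rotation vector about the tool's x, y, z in rad, then the closure in counts, from 0 (fully open) to 255 (shut). A call has 1 to 20 rows; each row is the pose to reach, as a shift and turn from the pose commanded when the call began, along the tool's axes at that moment; what a row does not reach only later rows make up. A row lasts 1/8 s, in which the tool goes at most 62.5 mm and 10.7 degrees, less where a joint would pass 70% of its speed; a pose out of reach is approached as far as the arm can. A call with a gripper value outside its range is refused whole. The fingers move at their own pace and stop on an object; FORCE is the grip in N (left out, the last holds). Time passes only in rows, so rows that repeat a pose let the fingers close. It gives the time, the measured TCP pose, the force and the opening at its end, in the units of the state.
- read_state(): the state, without advancing time (a new reading comes with each control period).
- viewer.read_camera(name): name is "scene" or "side" or "wrist"; returns a dict with "pixels" (420x560x3 uint8, red, green, blue), "vertical_fov" (degrees; the focal length in pixels is half the picture's height over the tangent of half this angle, whatever the lens; pixels are square), "cx", "cy" (the principal point, pixels), "view" (4x4, takes a point from world to camera coordinates); the wrist camera has in their place "tool_from_camera" (4x4, takes a point from camera to tool coordinates, whose origin is the TCP and whose axes are the flange's). Camera axes: x right, y up, looking along -z (the intrinsics and any distortion apply to the point x, -y, -z); pixel columns grow to the right and rows downward; lengths in m; the calibration is good to about 2 mm. A picture is of the moment at which its call begins: read the wrist's pose just before it. There is no depth.
- job.finish_job(): hands the job in, once; it reports no verdict.
The state is a dict: "time": time; "q": joint angles; "joint_vel": joint speeds; "joint_torque": joint torques, N m; "tool_pos": TCP position; "tcp_rot": TCP orientation; "wrist_force": force on the tool from outside, world axes, zero at the start; "torque": the same for the moment, N m; "width": opening from 0.0 (shut) to 1.0 (fully open).
Only numpy, scipy, OpenCV 4.12 (cv2) and the standard library are available. Lean on these libraries where they do the work, as an engineer would, in place of code of your own. Each camera call takes 0.05 s, during which the arm holds its last target.

TASK

The five clear bead tubs in the display tray have got out of line. Take the safety ruler from the cutting mat and, touching the tubs with nothing but its straight edge, push the whole row back until every tub stands square and flush against the tray's upstand, then press it home for half a second with the edge bearing evenly on all five, about 10 N in all and never over 5 N on any one, for the thin tubs crack. Then lay the ruler flat on the cutting mat again and let go, leaving everything else where it stands.

Things in the scene. Friction and masses are not known exactly. Their poses are not given: they have to be found in the camera images.
- tray: open-fronted display tray, screwed to the bench: pink floor board 190 (x) x 440 (y) mm, 6 mm thick; upstand 12 mm thick, 46 mm tall on its far edge, inner face at x = +83 mm; cheeks 26 mm tall, 8 mm thick at both ends (inner faces at y = +-212 mm); front edge (x = -95 mm) open. Origin at the centre of the underside, x from the open front to the upstand, y along the upstand, z up
- upstand: dark wood upstand along the tray's far edge, 440 mm long, rigid. Origin at the foot of its inner face, middle of its length, on the tray floor (6 mm over the bench); axes as the tray. A tub that is home has its origin 22 mm to -x of it. Sliding the five tubs over the floor takes 1 to 4 N in all; an edge parallel to the upstand shares its push about equally among them
- tub_pink: clear square bead tub, 44 x 44 mm, 34 mm tall (solid sides 0 to 32 mm), 35 to 70 g, filled with pink beads; origin at the centre of its underside, x and y square to its sides, z up
- tub_lime: clear square bead tub, 44 x 44 mm, 34 mm tall (solid sides 0 to 32 mm), 35 to 70 g, filled with lime green beads; origin at the centre of its underside, x and y square to its sides, z up
- tub_coral: clear square bead tub, 44 x 44 mm, 34 mm tall (solid sides 0 to 32 mm), 35 to 70 g, filled with coral orange beads; origin at the centre of its underside, x and y square to its sides, z up
- tub_pearl: clear square bead tub, 44 x 44 mm, 34 mm tall (solid sides 0 to 32 mm), 35 to 70 g, filled with pearl white and pale blue beads; origin at the centre of its underside, x and y square to its sides, z up
- tub_gold: clear square bead tub, 44 x 44 mm, 34 mm tall (solid sides 0 to 32 mm), 35 to 70 g, filled with gold and dark red beads; origin at the centre of its underside, x and y square to its sides, z up
- ruler: aluminium safety ruler, about 300 g: flat plate 320 mm long (along its y), 70 mm wide, 5 mm thick, with a black upright grip bar on it, 16 mm wide (x), 180 mm long (y), from 5 to 35 mm above the underside. Origin under the middle of the grip bar at the underside; the plate runs from x = -15 mm to the straight working edge at x = +55 mm; z up. The bar is pinched from above across its 16 mm width
- ruler_edge (a point): middle of the ruler's straight working edge, at the underside; axes as the ruler, +x points out of the edge
- mat: green cutting mat, fixed, 360 (x) x 300 (y) x 3 mm; origin at the centre of its underside, top 3 mm above the bench
- spool: spool of blue thread standing on the mat near a corner, 36 mm across, 40 mm tall; origin at the centre of its underside; not to be disturbed
- pin_jar: small red jar with a brass cap standing at the -y end of the tray, beyond the row of tubs and not part of it, 30 mm across, 50 mm tall; origin at the centre of its underside; not to be disturbed
- glue_bottle: white glue bottle, 52 mm across, 150 mm tall; origin at the centre of its underside; not to be disturbed
- tape_roll: roll of brown tape lying flat, 90 mm across, 24 mm tall; origin at the centre of its underside; not to be disturbed
- brush_pot: steel pot of brushes, 72 mm across, pot 95 mm tall, brushes to 200 mm; origin at the centre of its underside; not to be disturbed
- punch: desk hole punch, 45 x 110 mm, 50 mm tall; origin at the centre of its underside; not to be disturbed

How it is judged:
By the outcome, as a careful person would: the job done as asked, in the order asked, and still so for the second after the job is handed in, with the robot touching nothing.
It also fails if it takes over 67 s, if anything falls off the work surface, if the arm or the gripper's body presses on something with over 40 N, if the wrist force passes 120 N, or if a joint passes its speed limit or range.

## Working session

There is one attempt and no reset: what is moved stays moved. The work goes in short steps, Python scripts to look and compute and a shell command to move; the robot and the scene stay as the last step left them, time stands still between calls to the robot, and variables do not carry over. Pictures are saved under pics/ and viewed, and the job is handed in when it is done.

```bash
ls; mkdir -p pics
python3 - <<'E'
from workcell import read_state, viewer, job, bot
import cv2
print(read_state()); print(bot.grasp_offset)
for n in ["scene","side","wrist"]:
    c=viewer.read_camera(n); cv2.imwrite(f"pics/{n}0.png",c["pixels"][:,:,::-1]); print(n,{k:v for k,v in c.items() if k!="pixels"})
E
```

```text
pics
{'time': 0.0, 'q': array([ 1.10412518e+00,  2.64776639e-01,  1.60538919e+00, -1.23233782e-05,
        1.27368888e+00, -3.68901839e-02]), 'joint_vel': array([-0.00100007,  0.00018427,  0.00178339, -0.00145963, -0.00060164,
       -0.00105153]), 'joint_torque': array([-5.84941481e-04, -5.15115058e+01, -3.67309105e+01,  1.19549309e-04,
        1.29284133e-02,  3.06501022e-06]), 'tool_pos': array([0.28092162, 0.61295644, 0.22993799]), 'tcp_rot': array([-0.66979087, -3.06879518,  0.0034452 ]), 'wrist_force': array([-0.12637054,  0.17068832, -0.45933772]), 'torque': array([ 0.0507724 ,  0.02651137, -0.02302888]), 'width': 0.9994241787685105}
0.0187
scene {'vertical_fov': 44.58330917571196, 'cx': 280.4396482624926, 'cy': 207.5008150186681, 'view': array([[-0.80132687,  0.59822252, -0.00225087,  0.4118231 ],
       [-0.46026287, -0.61411589,  0.64110824,  0.20859364],
       [ 0.38214309,  0.51477325,  0.76744717, -1.81629599],
       [ 0.        ,  0.        ,  0.        ,  1.        ]])}
side {'vertical_fov': 42.42434328663788, 'cx': 275.39056217817773, 'cy': 208.24617044723033, 'view': array([[-9.45832917e-01, -3.24653687e-01, -2.76875279e-04,
         4.90285725e-01],
       [ 1.72722614e-01, -5.03924829e-01,  8.46301758e-01,
        -1.25846086e-01],
       [-2.74894511e-01,  8.00412238e-01,  5.32703724e-01,
        -1.76726513e+00],
       [ 0.00000000e+00,  0.00000000e+00,  0.00000000e+00,
         1.00000000e+00]])}
wrist {'vertical_fov': 61.67182090420483, 'cx': 281.5341796067719, 'cy': 204.04792491133594, 'tool_from_camera': array([[ 4.96901105e-04,  9.51124494e-01,  3.08807304e-01,
         7.89866394e-02],
       [ 9.99998279e-01,  7.94176625e-05, -1.85370076e-03,
        -2.30123145e-04],
       [-1.78762495e-03,  3.08807693e-01, -9.51122817e-01,
        -1.42376370e-01],
       [ 0.00000000e+00,  0.00000000e+00,  0.00000000e+00,
         1.00000000e+00]])}
```

View pics/scene0.png

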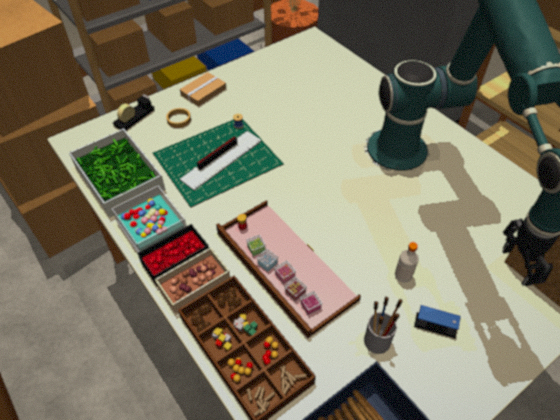

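View pics/side0.png

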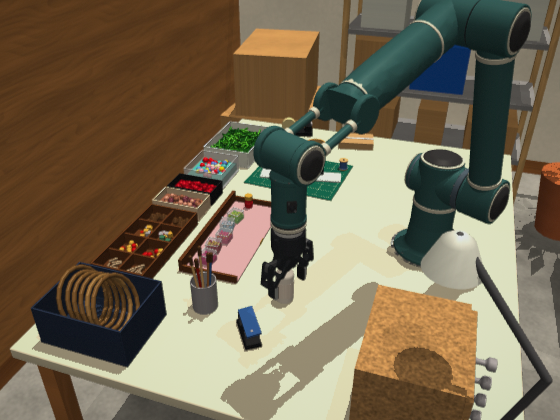

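View pics/wrist0.png

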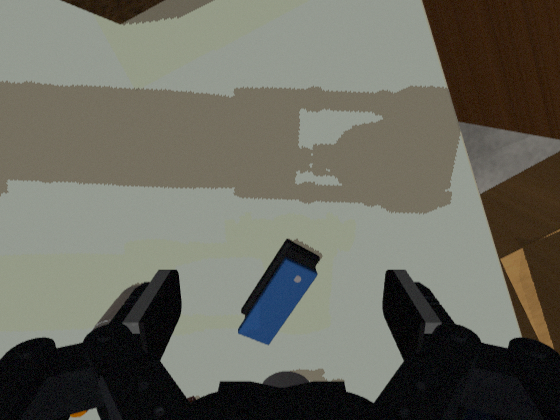

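The scene view shows the mat with the ruler (centre about 220,160, black bar at 217,152) and the spool at (238,120). The tray spans (262,205) to (330,330), with the jar at (242,222) and the tubs from (256,244) to (311,302). The side view shows the same layout. The wrist view shows only the punch (280,300).

```bash
cat > h.py <<'E'
import numpy as np, cv2
from scipy.spatial.transform import Rotation as R
from workcell import read_state, viewer, job, bot
def cam(name):
    s=read_state(); c=viewer.read_camera(name); c["f"]=c["pixels"].shape[0]/2/np.tan(np.radians(c["vertical_fov"])/2)
    if name=="wrist":
        T=np.eye(4);T[:3,:3]=R.from_rotvec(s["tcp_rot"]).as_matrix();T[:3,3]=s["tool_pos"]
        c["T"]=T@c["tool_from_camera"]
    else: c["T"]=np.linalg.inv(c["view"])
    c["bgr"]=c["pixels"][:,:,::-1].copy()
    return c
def ray(c,uv,z):
    u,v=uv; d=c["T"][:3,:3]@np.array([(u-c["cx"])/c["f"],-(v-c["cy"])/c["f"],-1]); o=c["T"][:3,3]
    return o+d*(z-o[2])/d[2]
def proj(c,p):
    q=np.linalg.inv(c["T"])@np.append(p,1); return np.array([c["cx"]+c["f"]*q[0]/-q[2],c["cy"]-c["f"]*q[1]/-q[2]])
def tomove(dw,s=None):
    s=s or read_state(); return R.from_rotvec(s["tcp_rot"]).as_matrix().T@np.array(dw)
E
python3 - <<'E'
from h import *
np.set_printoptions(precision=3,suppress=True)
c=cam("scene")
for n,uv,z in [("ruler bar a",(199,166),.038),("ruler bar b",(237,141),.038),("matTL",(154,152),.003),("matTR",(240,120),.003),("matBR",(283,162),.003),("matBL",(194,205),.003),("tray far L",(219,229),.05),("tray far R",(304,334),.05),("tray nr L",(266,203),.03),("tray nr R",(358,297),.03),("jar",(242,217),.056),("spool",(238,117),.043),("bottle",(405,282),0),("pot",(378,350),0),("tape",(178,120),.02)]:
    print(n,ray(c,uv,z)[:2])
print(c["T"][:3,3]); print(R.from_rotvec(read_state()["tcp_rot"]).as_matrix())
E
```

```text
ruler bar a [ 0.621 -0.311]
ruler bar b [ 0.451 -0.337]
matTL [ 0.698 -0.498]
matTR [ 0.36  -0.459]
matBR [ 0.364 -0.186]
matBL [ 0.71  -0.202]
tray far L [ 0.713 -0.039]
tray far R [0.721 0.378]
tray nr L [ 0.532 -0.051]
tray nr R [0.528 0.373]
jar [ 0.635 -0.031]
spool [ 0.381 -0.436]
bottle [0.373 0.407]
pot [0.578 0.51 ]
tape [ 0.553 -0.579]
[1.12  0.817 1.261]
[[-0.909  0.417 -0.001]
 [ 0.417  0.909 -0.001]
 [ 0.    -0.001 -1.   ]]
```

```bash
python3 -m crank '-50 -27 -10 0 0 -0.05 0; -110 -59 -20 0 0 -0.1 0; -165 -88 -30 0 0 -0.15 0; -220 -118 -40 0 0 -0.2 0; -275 -147 -50 0 0 -0.25 0; -330 -176 -50 0 0 -0.3 0; -385 -206 -50 0 0 -0.35 0; -440 -235 -50 0 0 -0.4 0; -480 -256 -50 0 0 -0.43 0; -496 -265 -50 0 0 -0.43 0; -496 -265 -50 0 0 -0.43 0; -496 -265 -50 0 0 -0.43 0'
python3 - <<'E'
from h import *
c=cam("wrist"); cv2.imwrite("pics/w1.png",c["bgr"]); np.savez("w1.npz",**{k:c[k] for k in("T","f","cx","cy","bgr")}); s=read_state(); print(s["time"],s["tool_pos"],s["tcp_rot"])
E
```

```text
time: 1.7
tool_pos: [0.6209, 0.1673, 0.2811]
tcp_rot: [0.002, -3.141, -0.001]
wrist_force: [0.5, 0.4, -0.7]
width: 0.997
1.75 [0.62079698 0.16756467 0.28124782] [ 2.78884273e-03 -3.14105896e+00 -8.67525001e-04]
```

View pics/w1.png

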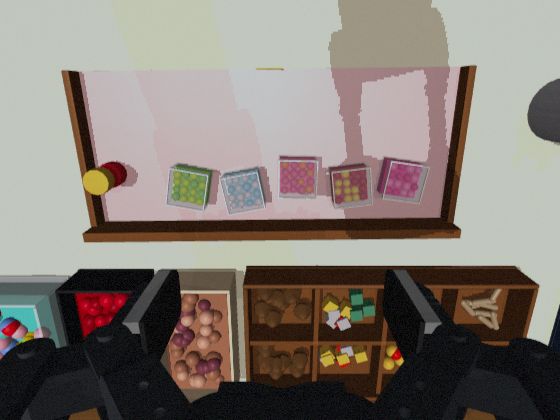

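Tray and all tubs are in view: jar at (97,181), then lime (190,188), pearl (243,191), coral (298,177), gold (351,186) and pink (404,181). The upstand runs along rows 219 to 240. I'll zoom in to get its edges.

Run:
```python
import cv2
im=cv2.imread("pics/w1.png")
a=cv2.resize(im[140:250,60:270],None,fx=3.8,fy=3.8,interpolation=cv2.INTER_CUBIC)
b=cv2.resize(im[140:250,270:480],None,fx=3.8,fy=3.8,interpolation=cv2.INTER_CUBIC)
cv2.imwrite("pics/w1a.png",a);cv2.imwrite("pics/w1b.png",b)
for u in (150,270,390): print(u,[tuple(int(k) for k in im[v,u]) for v in range(210,246)])
```

```text
150 [(176, 174, 193), (178, 174, 193), (176, 174, 194), (177, 176, 196), (176, 173, 194), (176, 175, 193), (177, 175, 195), (176, 173, 193), (177, 176, 195), (174, 173, 192), (146, 147, 166), (44, 51, 67), (14, 25, 43), (17, 26, 46), (14, 26, 44), (20, 29, 44), (14, 21, 43), (14, 23, 41), (6, 28, 42), (13, 24, 48), (16, 28, 44), (18, 25, 40), (27, 47, 78), (28, 66, 109), (35, 70, 116), (31, 67, 113), (40, 70, 115), (36, 70, 114), (37, 71, 115), (37, 69, 113), (34, 67, 112), (119, 135, 145), (174, 184, 181), (190, 199, 194), (190, 198, 194), (190, 199, 194)]
270 [(172, 170, 195), (171, 169, 194), (173, 170, 196), (171, 168, 194), (169, 168, 194), (171, 169, 195), (170, 168, 196), (170, 168, 195), (157, 156, 182), (108, 111, 132), (11, 25, 38), (19, 31, 42), (20, 30, 44), (24, 28, 43), (6, 11, 42), (14, 24, 43), (6, 22, 40), (13, 25, 43), (10, 20, 39), (11, 20, 39), (12, 21, 40), (27, 47, 80), (38, 66, 109), (35, 64, 108), (35, 64, 107), (35, 66, 106), (36, 65, 108), (32, 64, 107), (34, 66, 108), (38, 64, 107), (136, 158, 161), (179, 199, 193), (176, 198, 191), (179, 199, 192), (177, 198, 192), (178, 199, 194)]
390 [(122, 121, 155), (122, 121, 154), (122, 119, 154), (122, 119, 154), (123, 121, 154), (122, 120, 154), (125, 121, 156), (103, 104, 135), (52, 56, 80), (5, 21, 40), (15, 29, 42), (10, 25, 40), (18, 31, 42), (5, 16, 35), (6, 18, 41), (14, 23, 40), (14, 23, 40), (4, 14, 33), (15, 23, 39), (16, 31, 51), (20, 35, 62), (23, 45, 75), (26, 48, 74), (26, 47, 77), (22, 43, 74), (19, 43, 73), (26, 43, 74), (21, 43, 72), (49, 65, 89), (151, 162, 160), (188, 198, 192), (189, 198, 194), (190, 199, 193), (188, 199, 193), (189, 199, 192), (190, 199, 193)]
```

View pics/w1a.png

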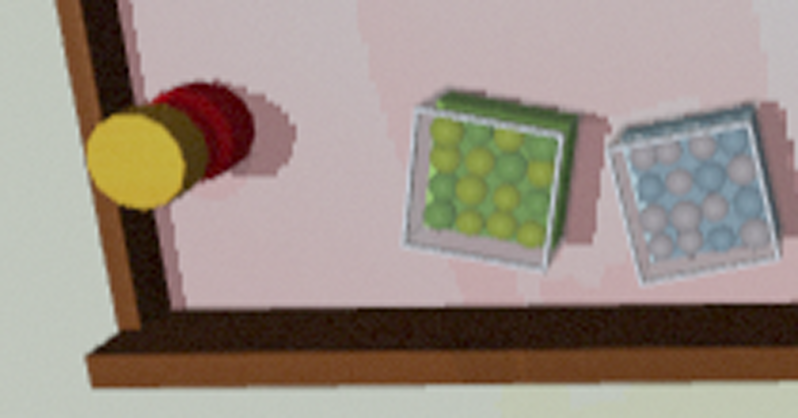

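View pics/w1b.png

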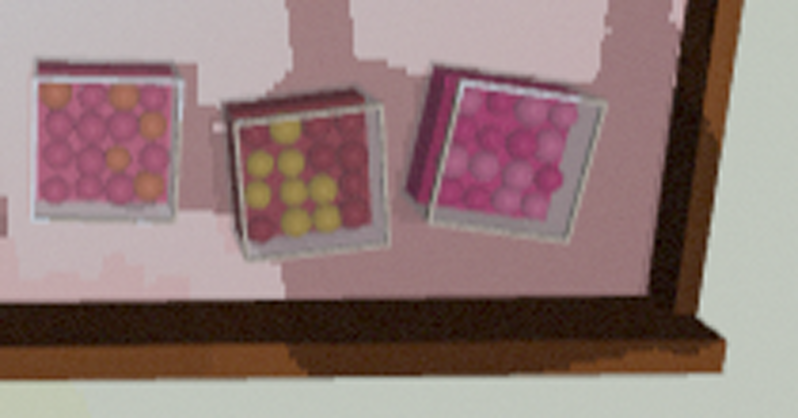

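```bash
cat > t.py <<'E'
from h import *
np.set_printoptions(precision=4,suppress=True)
c=dict(np.load("w1.npz"))
for z,pts in ((.006,[(150,220.5),(270,219),(390,217.6)]),(.052,[(150,231.9),(270,231),(390,229.6)])):
    P=np.array([ray(c,p,z) for p in pts]); k=np.polyfit(P[:,1],P[:,0],1); print("face x=%.4f at y=.165 slope %.4f yaw deg %.2f"%(np.polyval(k,.165),k[0],-np.degrees(np.arctan(k[0]))))
tu={"lime":(60,[(414,103),(570,130),(548,270),(404,245)]),"pearl":(60,[(610,145),(755,115),(780,255),(645,283)]),
"coral":(270,[(38,78),(185,77),(178,220),(33,220)]),"gold":(270,[(235,120),(383,100),(390,243),(248,262)]),"pink":(270,[(463,80),(607,102),(570,243),(430,225)])}
for n,(o,p) in tu.items():
    P=np.array([ray(c,(o+a/3.8,140+b/3.8),.04) for a,b in p])[:,:2]
    print(n,"c",P.mean(0),"sides",np.linalg.norm(P-np.roll(P,1,0),axis=1),"xmin %.4f xmax %.4f y %.4f..%.4f"%(P[:,0].min(),P[:,0].max(),P[:,1].min(),P[:,1].max()))
print("jar",ray(c,(60+140/3.8,140+160/3.8),.056))
print("cheek inner -y", ray(c,(60+176/3.8,140+300/3.8),.006)," +y",ray(c,(270+650/3.8,140+297/3.8),.006))
E
python3 t.py
```

```text
face x=0.6972 at y=.165 slope -0.0136 yaw deg 0.78
face x=0.6945 at y=.165 slope -0.0110 yaw deg 0.63
lime c [0.6492 0.0614] sides [0.0441 0.0457 0.0445 0.0436] xmin 0.6235 xmax 0.6750 y 0.0358..0.0880
pearl c [0.653  0.1248] sides [0.044  0.0438 0.0437 0.0422] xmin 0.6269 xmax 0.6791 y 0.0995..0.1492
coral c [0.6374 0.1869] sides [0.0431 0.0426 0.0434 0.0435] xmin 0.6156 xmax 0.6590 y 0.1646..0.2087
gold c [0.6473 0.2482] sides [0.0443 0.0433 0.0442 0.043 ] xmin 0.6223 xmax 0.6723 y 0.2238..0.2724
pink c [0.6415 0.3081] sides [0.0444 0.0432 0.0436 0.0432] xmin 0.6164 xmax 0.6661 y 0.2839..0.3322
jar [ 0.6366 -0.0308  0.056 ]
cheek inner -y [ 0.6974 -0.0535  0.006 ]  +y [0.696  0.3699 0.006 ]
```

```bash
python3 -m crank '2 -40 0 0 0 -0.02 0; 5 -100 0 0 0 -0.04 0; 8 -160 0 0 0 -0.06 0; 10 -220 0 0 0 -0.08 0; 12 -280 0 0 0 -0.1 0; 15 -340 0 0 0 -0.12 0; 18 -400 0 0 0 -0.15 0; 20 -455 0 0 0 -0.15 0; 20 -488 0 0 0 -0.15 0; 20 -488 0 0 0 -0.15 0; 20 -488 0 0 0 -0.15 0; 20 -488 0 0 0 -0.15 0'
python3 - <<'E'
from h import *
c=cam("wrist"); cv2.imwrite("pics/w2.png",c["bgr"]); np.savez("w2.npz",**{k:c[k] for k in("T","f","cx","cy","bgr")}); s=read_state(); print(s["time"],s["tool_pos"],s["tcp_rot"],s["q"])
E
```

```text
time: 3.25
tool_pos: [0.6023, -0.32, 0.2815]
tcp_rot: [-0.239, 3.132, 0.001]
wrist_force: [0.2, 0.0, 0.8]
width: 0.995
3.3 [ 0.60225751 -0.32017714  0.28153005] [-2.39020840e-01  3.13226956e+00  2.72468522e-04] [-5.25278729e-01  2.52464529e-01  1.52641734e+00  2.71439430e-04
  1.36263037e+00 -2.24845424e+00]
```

View pics/w2.png

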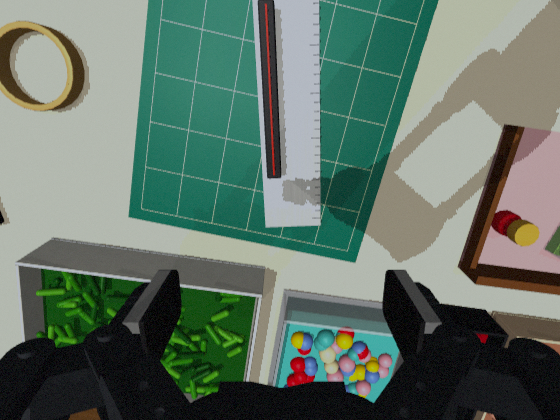

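The ruler is seen from above: working edge on the right at column about 319, plate end at row 226, bar with its red stripe ending at (273,178). I'll fit its lines.

Run:
```python
import cv2
im=cv2.imread("pics/w2.png")
cv2.imwrite("pics/w2a.png",cv2.resize(im[0:240,220:360],None,fx=2.5,fy=2.5,interpolation=cv2.INTER_CUBIC))
for v in (20,100,170): print(v,[(u,tuple(int(k) for k in im[v,u])) for u in list(range(252,284))+list(range(314,324))])
for u in (290,): print([(v,tuple(int(k) for k in im[v,u])) for v in range(220,232)])
```

```text
20 [(252, (112, 131, 58)), (253, (156, 158, 127)), (254, (193, 184, 177)), (255, (193, 184, 178)), (256, (192, 184, 177)), (257, (193, 183, 179)), (258, (142, 131, 126)), (259, (41, 35, 36)), (260, (54, 53, 54)), (261, (64, 63, 64)), (262, (56, 56, 57)), (263, (61, 63, 61)), (264, (55, 57, 56)), (265, (47, 49, 119)), (266, (52, 59, 183)), (267, (44, 51, 143)), (268, (48, 48, 56)), (269, (59, 54, 56)), (270, (56, 53, 54)), (271, (59, 56, 56)), (272, (57, 52, 55)), (273, (42, 36, 36)), (274, (14, 12, 16)), (275, (143, 145, 144)), (276, (142, 145, 143)), (277, (145, 150, 147)), (278, (145, 147, 147)), (279, (143, 147, 146)), (280, (143, 148, 146)), (281, (148, 149, 149)), (282, (192, 183, 176)), (283, (194, 184, 178)), (314, (193, 184, 178)), (315, (194, 185, 180)), (316, (193, 185, 179)), (317, (193, 184, 177)), (318, (194, 185, 179)), (319, (110, 115, 82)), (320, (88, 103, 40)), (321, (107, 124, 49)), (322, (102, 122, 43)), (323, (102, 121, 47))]
100 [(252, (110, 129, 56)), (253, (108, 128, 53)), (254, (110, 130, 56)), (255, (113, 131, 58)), (256, (110, 128, 54)), (257, (102, 122, 52)
[... 1336 characters left out ...]
(34, 31, 45)), (276, (49, 47, 46)), (277, (42, 42, 39)), (278, (49, 45, 45)), (279, (41, 39, 37)), (280, (29, 26, 29)), (281, (103, 104, 104)), (282, (129, 132, 131)), (283, (128, 131, 130)), (314, (185, 186, 179)), (315, (164, 162, 155)), (316, (168, 163, 158)), (317, (166, 162, 158)), (318, (163, 164, 158)), (319, (163, 163, 156)), (320, (110, 119, 78)), (321, (76, 92, 28)), (322, (85, 102, 24)), (323, (86, 102, 28))]
[(220, (188, 184, 178)), (221, (188, 184, 178)), (222, (187, 184, 178)), (223, (187, 184, 178)), (224, (186, 184, 178)), (225, (186, 184, 179)), (226, (158, 159, 145)), (227, (80, 98, 23)), (228, (79, 96, 16)), (229, (83, 102, 23)), (230, (85, 105, 26)), (231, (87, 108, 29))]
```

View pics/w2a.png

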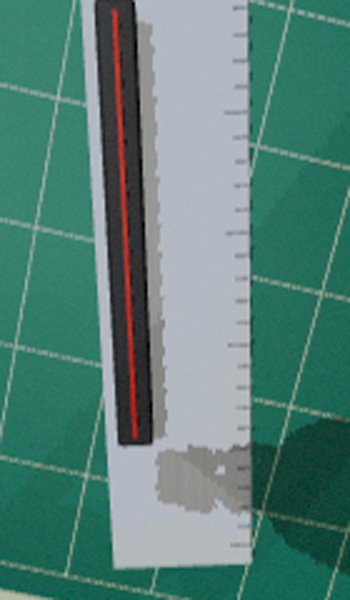

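Run:
```python
from h import *
np.set_printoptions(precision=4,suppress=True)
c=dict(np.load("w2.npz")); A=lambda p,z:np.array([ray(c,q,z)[:2] for q in p])
def line(n,p,z):
    P=A(p,z); k=np.polyfit(P[:,0],P[:,1],1); print(n,"yaw",np.degrees(np.arctan(k[0])),"y at .53: %.4f"%np.polyval(k,.53)); return k
kb=line("bar",[(266.3,20),(270.2,100),(273.8,170)],.038)
ke=line("edge",[(319.2,20),(319.7,100),(320.3,170)],.008)
kl=line("left",[(253,20),(257.7,100),(261.7,170)],.008)
end=A([(293,226.5)],.008)[0]; bend=A([(274.5,178.5)],.038)[0]
print("end",end,"barend",bend)
a=np.arctan(kb[0]); d=np.array([np.cos(a),np.sin(a)])
n=np.array([-d[1],d[0]])
for e,L in((end,.16),(bend,.09)):
    x=e[0]-L*d[0]; print("centre est", x,np.polyval(kb,x),"edge dist",(np.polyval(ke,x)-np.polyval(kb,x))*d[0])
```

```text
bar yaw 11.180488100618048 y at .53: -0.3430
edge yaw 11.130845931091754 y at .53: -0.2868
left yaw 11.019533572975892 y at .53: -0.3585
end [ 0.6854 -0.292 ] barend [ 0.6196 -0.325 ]
centre est 0.528408427098644 -0.3433644436768031 edge dist 0.055179417137124515
centre est 0.5312674747527367 -0.3427993487410543 edge dist 0.05517689251231734
```

Run:
```python
from h import *
s=read_state(); m=R.from_rotvec(s["tcp_rot"]).as_matrix(); print(m); ang=np.degrees(np.arctan2(m[1,1],m[0,1])); print(ang, "turn",-np.radians(101.13-ang)); print(1000*tomove(np.array([.5300,-.343,.0115])-s["tool_pos"]))
```

```text
[[-9.88421227e-01 -1.51734759e-01  2.02755729e-04]
 [-1.51734722e-01  9.88421235e-01  1.89447258e-04]
 [-2.29153802e-04  1.56488607e-04 -9.99999961e-01]]
98.72747191197604 turn -0.04193202550766219
[ 74.94575424 -11.63688488 270.01106877]
```

```bash
python3 -m crank '35 -6 40 0 0 -0.02 0; 75 -12 80 0 0 -0.042 0; 75 -12 130 0 0 -0.042 0; 75 -12 170 0 0 -0.042 0; 75 -12 200 0 0 -0.042 0; 75 -12 220 0 0 -0.042 0; 75 -12 240 0 0 -0.042 0; 75 -12 250 0 0 -0.042 0; 75 -12 250 0 0 -0.042 0; 75 -12 250 0 0 -0.042 0'
python3 - <<'E'
from h import *
c=cam("wrist"); cv2.imwrite("pics/w3.png",c["bgr"]); s=read_state(); print(s["time"],1000*tomove(np.array([.5300,-.343,.0115])-s["tool_pos"]),s["wrist_force"],s["torque"])
E
```

```text
time: 4.55
tool_pos: [0.5303, -0.3457, 0.0323]
tcp_rot: [-0.301, 3.126, -0.002]
wrist_force: [0.9, -0.0, 0.0]
width: 0.999
4.6 [-0.1378914   2.73389354 21.01096998] [0.33753172 0.03529047 0.06766356] [-0.00480744 -0.01292457  0.00739641]
```

View pics/w3.png

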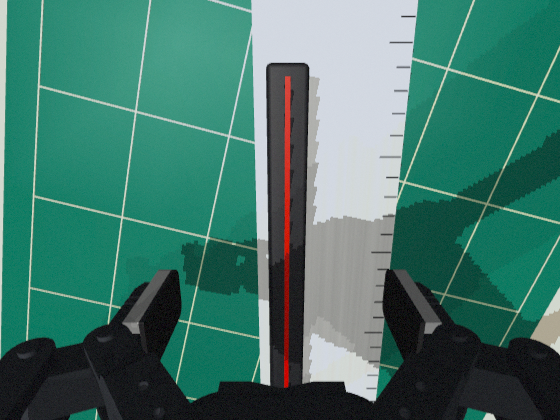

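The bar is vertical in view (column 287, end at row 63) and nearly midway between the fingers (about column 283). Descending and gripping.

```bash
python3 -m crank '0 2.7 8 0 0 0 0; 0 2.7 16 0 0 0 0; 0 2.7 21 0 0 0 0; 0 2.7 21 0 0 0 60; 0 2.7 21 0 0 0 160; 0 2.7 21 0 0 0 255; 0 2.7 21 0 0 0 255; 0 2.7 21 0 0 0 255; 0 2.7 21 0 0 0 255; 0 2.7 21 0 0 0 255' 100
python3 - <<'E'
from h import *
s=read_state(); print(s)
E
```

```text
time: 5.85
tool_pos: [0.5294, -0.3428, 0.0109]
tcp_rot: [-0.301, 3.126, -0.001]
wrist_force: [-0.8, 0.6, 5.7]
width: 0.168
{'time': 5.85, 'q': array([-6.14090112e-01,  3.95860279e-01,  1.87430743e+00, -7.45509880e-05,
        8.70277005e-01, -2.37700404e+00]), 'joint_vel': array([ 0.00044695, -0.00032766, -0.00068696, -0.00025914,  0.00074931,
        0.00045611]), 'joint_torque': array([ 2.03166953e-01, -4.82327700e+01, -2.74900174e+01,  6.85848529e-02,
       -1.13312448e-01,  3.26692665e-03]), 'tool_pos': array([ 0.52940496, -0.34280144,  0.0109497 ]), 'tcp_rot': array([-3.01308857e-01,  3.12627269e+00, -1.24316319e-03]), 'wrist_force': array([-0.82651663,  0.64011544,  5.66073993]), 'torque': array([ 0.01758888,  0.05059676, -0.0100334 ]), 'width': 0.1683685485224947}
```

```bash
python3 -m crank '0 0 -10 0 0 0 255; 0 0 -40 0 0 0 255; 0 0 -80 0 0 0 255; 0 0 -120 0 0 0 255; 0 0 -130 0 0 0 255; 0 0 -130 0 0 0 255; 0 0 -130 0 0 0 255'
python3 - <<'E'
from h import *
np.set_printoptions(precision=3,suppress=True)
c=cam("wrist"); cv2.imwrite("pics/w4.png",c["bgr"]);s=read_state(); print(s["time"],s["tool_pos"],s["wrist_force"],s["torque"],s["width"])
c=cam("side"); cv2.imwrite("pics/s4.png",c["bgr"])
E
```

```text
time: 6.72
tool_pos: [0.5274, -0.3413, 0.1376]
tcp_rot: [0.301, -3.124, -0.005]
wrist_force: [0.0, -0.1, -2.7]
width: 0.165
6.775 [ 0.527 -0.341  0.137] [-0.043  0.029 -3.335] [-0.093  0.005  0.015] 0.17048612183845396
```

View pics/w4.png

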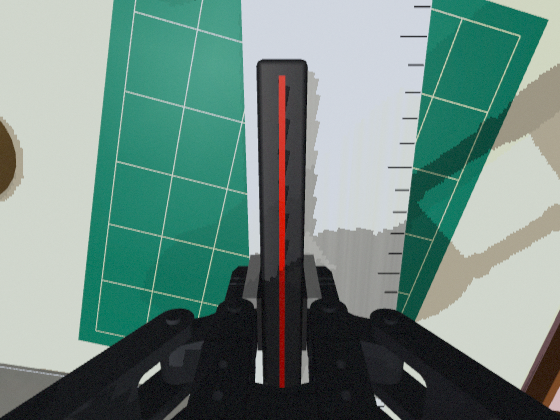

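View pics/s4.png

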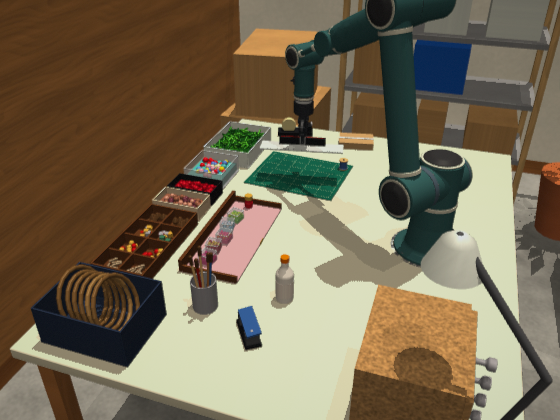

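Ruler is held level (bar at column 282, side view shows the plate horizontal). Carry it to the tray, turning it on the way.

```bash
python3 -m crank '-5 25 0 0 0 0.08 255; -14 65 0 0 0 0.2 255; -23 110 0 0 0 0.35 255; -33 155 0 0 0 0.5 255; -43 200 0 0 0 0.65 255; -52 245 0 0 0 0.8 255; -62 290 0 0 0 0.95 255; -71 335 0 0 0 1.1 255; -81 380 0 0 0 1.25 255; -90 425 0 0 0 1.4 255; -99 465 0 0 0 1.55 255; -106 500 0 0 0 1.68 255; -110 516 0 0 0 1.753 255; -110 516 0 0 0 1.753 255; -110 516 0 0 0 1.753 255; -110 516 0 0 0 1.753 255'
python3 - <<'E'
from h import *
np.set_printoptions(precision=4,suppress=True)
c=cam("wrist"); cv2.imwrite("pics/w5.png",c["bgr"]);s=read_state(); print(s["time"],s["tool_pos"],R.from_rotvec(s["tcp_rot"]).as_matrix(),s["wrist_force"],s["torque"],s["width"])
np.savez("w5.npz",**{k:c[k] for k in("T","f","cx","cy","bgr")})
E
```

```text
time: 8.82
tool_pos: [0.5381, 0.1841, 0.1399]
tcp_rot: [-2.211, -2.232, 0.001]
wrist_force: [-0.5, 0.1, -3.5]
width: 0.168
8.875 [0.5383 0.1841 0.14  ] [[-0.0093  1.     -0.0005]
 [ 1.      0.0093 -0.0003]
 [-0.0003 -0.0005 -1.    ]] [-0.0504  0.5178 -2.3349] [-0.0316  0.0103 -0.0668] 0.16978185620371672
```

View pics/w5.png

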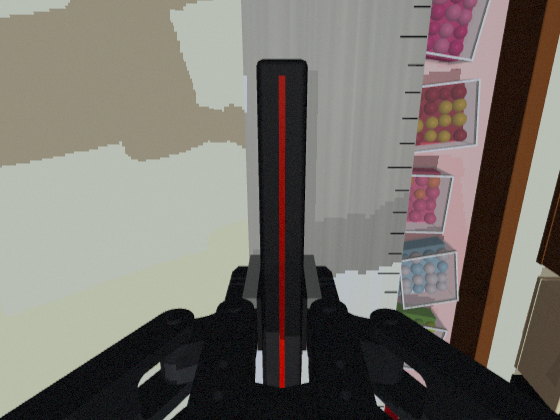

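Run:
```python
from h import *
c=dict(np.load("w5.npz")); im=c["bgr"].astype(float)
L=im.max(2)-im.min(2)
E=[];F=[]
for v in range(5,265,5):
    g=cv2.GaussianBlur(im,(1,5),0)[v].sum(1)
    sat=L[v]
    for u in range(380,445):
        if sat[u:u+3].min()>14: E.append((u-.5,v)); break
    # upstand foot: bright->dark going right
    for u in range(440,545):
        if g[u]>330 and g[u+3]<200: 
            F.append((u+1.5,v)); break
E=np.array(E);F=np.array(F)
def fit(P,z,n):
    k=np.polyfit(P[:,1],P[:,0],1)
    for _ in range(5):
        r=abs(P[:,0]-np.polyval(k,P[:,1])); k=np.polyfit(P[r<1.5][:,1],P[r<1.5][:,0],1)
    print(n,(r<1.5).sum(),len(P),k)
    a=ray(c,(np.polyval(k,20),20),z);b=ray(c,(np.polyval(k,250),250),z)
    d=a-b; sl=d[0]/d[1]; print(n,"normal yaw %.3f deg, x at y=.185: %.4f"%(np.degrees(-np.arctan(sl)),b[0]+sl*(.185-b[1])), a[:2],b[:2])
fit(E,.140-.008+.005,"edge"); fit(F,.006,"foot")
```

```text
edge 45 51 [-1.17203198e-01  4.31712170e+02]
edge normal yaw 0.515 deg, x at y=.185: 0.5931 [0.59216053 0.28839934] [0.59300247 0.19475728]
foot 52 52 [-1.74267907e-01  5.08090498e+02]
foot normal yaw 0.648 deg, x at y=.185: 0.6960 [0.69453788 0.31182887] [0.69655218 0.13370251]
```

```bash
python3 -m crank '2 -2 40 0 0 -0.003 255; 2 -2 80 0 0 -0.003 255; 2 -2 100 0 0 -0.003 255; 2 -2 110 0 0 -0.003 255; 2 -2 116 0 0 -0.003 255; 2 -2 116 0 0 -0.003 255; 2 -2 116 0 0 -0.003 255; 2 -2 116 0 0 -0.003 255'
python3 - <<'E'
from h import *
np.set_printoptions(precision=4,suppress=True)
c=cam("wrist"); cv2.imwrite("pics/w6.png",c["bgr"]);s=read_state(); print(s["time"],s["tool_pos"],R.from_rotvec(s["tcp_rot"]).as_matrix(),s["wrist_force"],s["torque"])
c=cam("side"); cv2.imwrite("pics/s6.png",cv2.resize(c["bgr"][150:290,170:310],None,fx=4,fy=4)); 
c=cam("scene"); cv2.imwrite("pics/sc6.png",cv2.resize(c["bgr"][190:340,200:370],None,fx=4,fy=4));
E
```

```text
time: 9.88
tool_pos: [0.537, 0.1873, 0.0252]
tcp_rot: [2.206, 2.235, 0.002]
wrist_force: [0.5, 0.1, -3.2]
width: 0.164
9.925 [0.5369 0.1873 0.025 ] [[-0.0131  0.9999  0.0013]
 [ 0.9999  0.0131  0.0004]
 [ 0.0004  0.0013 -1.    ]] [-0.5532 -0.3925 -2.531 ] [-0.0211  0.0411 -0.0293]
```

View pics/w6.png

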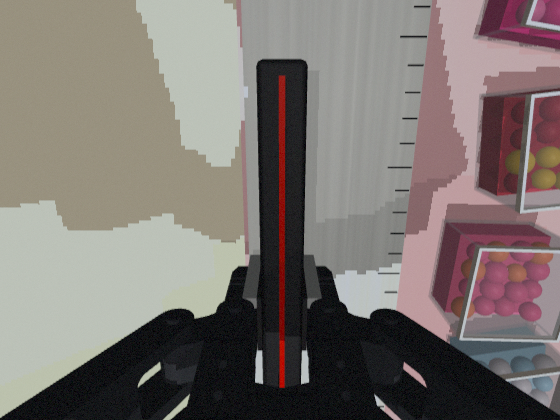

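View pics/sc6.png

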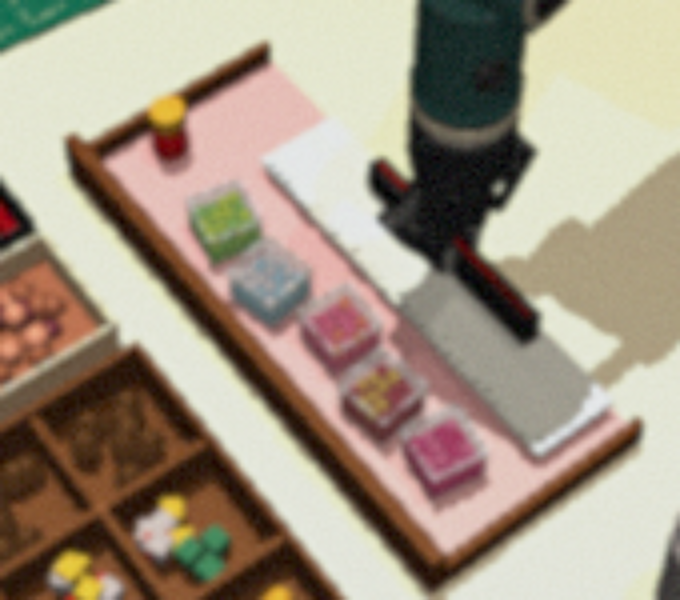

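View pics/s6.png

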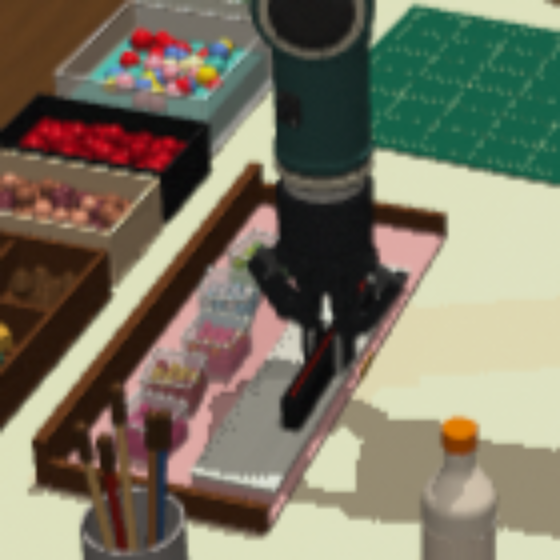

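The ruler is level over the tray floor, clear of the tubs and cheeks. I start the slow push.

```bash
python3 -m crank '0 6 0 0 0 0 255; 0 12 0 0 0 0 255; 0 16 0 0 0 0 255; 0 18 0 0 0 0 255; 0 20 0 0 0 0 255; 0 22 0 0 0 0 255; 0 24 0 0 0 0 255; 0 26 0 0 0 0 255; 0 28 0 0 0 0 255; 0 30 0 0 0 0 255; 0 32 0 0 0 0 255; 0 34 0 0 0 0 255; 0 36 0 0 0 0 255; 0 38 0 0 0 0 255; 0 40 0 0 0 0 255; 0 42 0 0 0 0 255; 0 44 0 0 0 0 255; 0 46 0 0 0 0 255; 0 48 0 0 0 0 255; 0 50 0 0 0 0 255'
python3 - <<'E'
from h import *
np.set_printoptions(precision=4,suppress=True)
c=cam("wrist"); cv2.imwrite("pics/w7.png",c["bgr"]);s=read_state(); print(s["time"],s["tool_pos"],R.from_rotvec(s["tcp_rot"]).as_matrix(),s["wrist_force"],s["torque"])
np.savez("w7.npz",**{k:c[k] for k in("T","f","cx","cy","bgr")})
c=cam("scene"); cv2.imwrite("pics/sc7.png",cv2.resize(c["bgr"][190:340,200:370],None,fx=4,fy=4));
E
```

```text
time: 12.52
tool_pos: [0.5864, 0.1877, 0.0242]
tcp_rot: [-2.207, -2.236, 0.0]
wrist_force: [-1.1, -0.6, -3.7]
width: 0.164
12.575 [0.5868 0.1877 0.0243] [[-0.0129  0.9999  0.0004]
 [ 0.9999  0.0129  0.    ]
 [ 0.      0.0004 -1.    ]] [-0.7006  0.3691 -2.3749] [-0.0053  0.1662  0.0167]
```

View pics/w7.png

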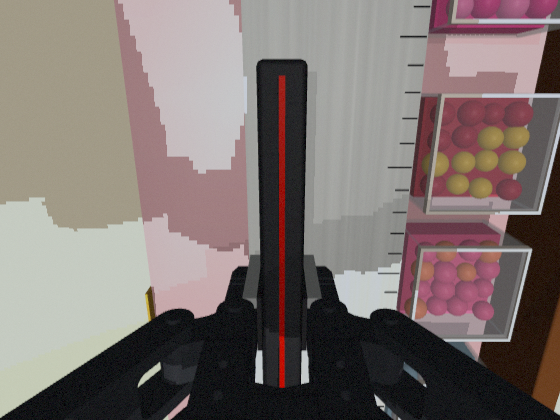

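View pics/sc7.png

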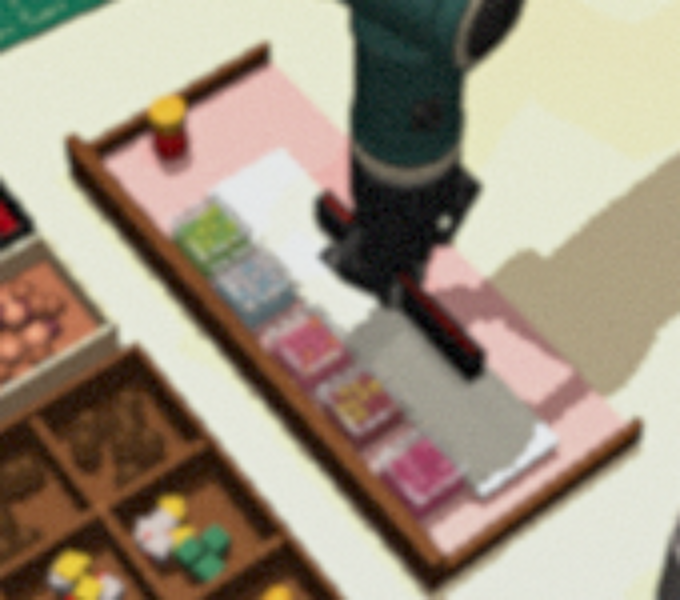

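All five tubs are now square to the edge, about 10 mm short of the upstand. I'll creep in.

```bash
python3 -m crank '0 1 0 0 0 0 255; 0 2 0 0 0 0 255; 0 3 0 0 0 0 255; 0 4 0 0 0 0 255; 0 5 0 0 0 0 255; 0 6 0 0 0 0 255; 0 6 0 0 0 0 255;0 6 0 0 0 0 255'
python3 - <<'E'
from h import *
np.set_printoptions(precision=4,suppress=True)
c=cam("wrist"); cv2.imwrite("pics/w8.png",c["bgr"]);s=read_state(); print(s["time"],s["tool_pos"],R.from_rotvec(s["tcp_rot"]).as_matrix()[:2,1],s["wrist_force"],s["torque"])
np.savez("w8.npz",**{k:c[k] for k in("T","f","cx","cy","bgr")})
E
```

```text
time: 13.62
tool_pos: [0.5926, 0.1878, 0.0243]
tcp_rot: [2.207, 2.236, 0.001]
wrist_force: [-1.6, -0.7, -2.9]
width: 0.171
13.675 [0.5926 0.1878 0.0243] [0.9999 0.013 ] [ 0.4811  0.2031 -2.9278] [-0.0435  0.0849 -0.0102]
```

View pics/w8.png

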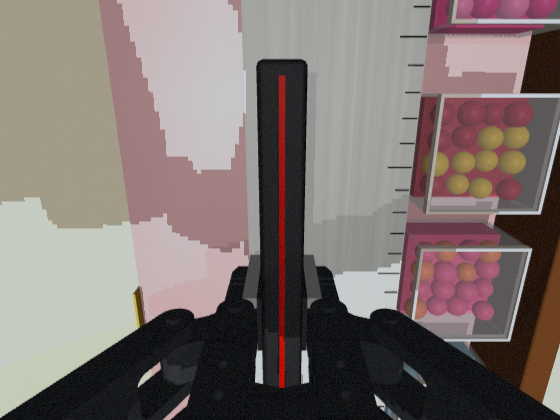

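```bash
cat > f.py <<'E'
from h import *
np.set_printoptions(precision=4,suppress=True)
F=[];T=[]
for i in range(4):
    viewer.read_camera("wrist"); s=read_state(); F.append(s["wrist_force"]);T.append(s["torque"])
print("t",s["time"],"pos",s["tool_pos"],"yaw",np.degrees(np.arctan2(*R.from_rotvec(s["tcp_rot"]).as_matrix()[[1,0],1])),"F",np.mean(F,0),"sd",np.std(F,0)[0],"T",np.mean(T,0))
E
python3 -m crank '0 0.5 0 0 0 0 255; 0 1 0 0 0 0 255; 0 1.5 0 0 0 0 255; 0 2 0 0 0 0 255; 0 2.5 0 0 0 0 255'; python3 f.py
```

```text
time: 14.3
tool_pos: [0.5948, 0.1878, 0.0242]
tcp_rot: [-2.207, -2.236, 0.0]
wrist_force: [-1.8, -0.5, -2.6]
width: 0.168
t 14.5 pos [0.5949 0.1878 0.0242] yaw 0.7458212312725769 F [-1.1372 -0.3043 -2.7952] sd 0.2162670834806765 T [-0.0079  0.2328  0.0007]
```

```bash
python3 -m crank '0 0.25 0 0 0 0 255; 0 0.5 0 0 0 0 255; 0 0.75 0 0 0 0 255'; python3 f.py;python3 -m crank '0 0.25 0 0 0 0 255; 0 0.5 0 0 0 0 255'; python3 f.py
```

```text
time: 14.88
tool_pos: [0.5956, 0.1878, 0.0243]
tcp_rot: [-2.207, -2.236, 0.0]
wrist_force: [-0.8, -0.7, -2.8]
width: 0.17
t 15.075 pos [0.5956 0.1879 0.0242] yaw 0.7481811362409232 F [-1.3032  0.0703 -3.4292] sd 0.5812727384583557 T [ 0.0078  0.2533 -0.0024]
time: 15.32
tool_pos: [0.5961, 0.1878, 0.0243]
tcp_rot: [2.207, 2.236, -0.0]
wrist_force: [-0.3, -1.2, -3.1]
width: 0.168
t 15.525 pos [0.5961 0.1879 0.0243] yaw 0.7440484730366494 F [-1.4421  0.0101 -3.2614] sd 0.37170054705174466 T [0.0141 0.2214 0.0183]
```

Still free sliding at about 1.4 N.

```bash
python3 -m crank '0 0.25 0 0 0 0 255; 0 0.5 0 0 0 0 255'; python3 f.py;python3 -m crank '0 0.25 0 0 0 0 255; 0 0.5 0 0 0 0 255'; python3 f.py
```

```text
time: 15.78
tool_pos: [0.5966, 0.1878, 0.0243]
tcp_rot: [2.207, 2.236, -0.0]
wrist_force: [-0.8, -0.0, -4.1]
width: 0.17
t 15.975 pos [0.5966 0.1879 0.0243] yaw 0.7454995171201905 F [-0.6155 -0.0233 -3.1208] sd 0.04574718818334695 T [-0.0247  0.2423 -0.0204]
time: 16.23
tool_pos: [0.5971, 0.1879, 0.0243]
tcp_rot: [-2.207, -2.236, 0.0]
wrist_force: [-0.6, -1.4, -4.1]
width: 0.168
t 16.425 pos [0.5971 0.1879 0.0243] yaw 0.7460770963642952 F [-1.5208 -0.2539 -3.3397] sd 0.0897840727833329 T [ 0.0063  0.2574 -0.002 ]
```

```bash
for i in 1; do python3 -m crank '0 0.25 0 0 0 0 255; 0 0.5 0 0 0 0 255' >/dev/null; python3 f.py;python3 -m crank '0 0.25 0 0 0 0 255; 0 0.25 0 0 0 0 255'>/dev/null; python3 f.py; done
python3 - <<'E'
from h import *
c=cam("wrist"); cv2.imwrite("pics/w9.png",cv2.resize(c["bgr"][0:360,400:560],None,fx=1.6,fy=1.6,interpolation=cv2.INTER_CUBIC))
np.savez("w9.npz",**{k:c[k] for k in("T","f","cx","cy","bgr")})
c=cam("scene"); cv2.imwrite("pics/sc9.png",cv2.resize(c["bgr"][220:340,215:345],None,fx=5,fy=5,interpolation=cv2.INTER_CUBIC));
E
```

```text
t 16.875 pos [0.5974 0.1879 0.0243] yaw 0.7400972897785753 F [-2.2808  0.4243 -2.2204] sd 0.6598000880771431 T [ 0.0247  0.3651 -0.0713]
t 17.325 pos [0.5974 0.1879 0.0242] yaw 0.7485343653678516 F [-4.4311  0.3314 -1.1013] sd 0.26720826691891153 T [ 0.0404  0.7111 -0.0482]
```

View pics/w9.png

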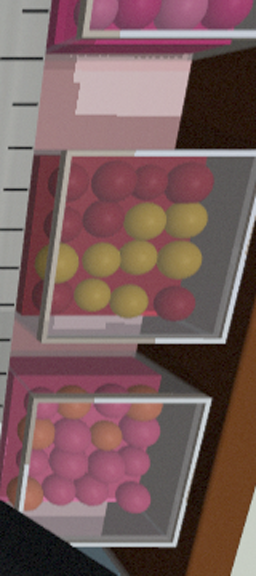

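View pics/sc9.png

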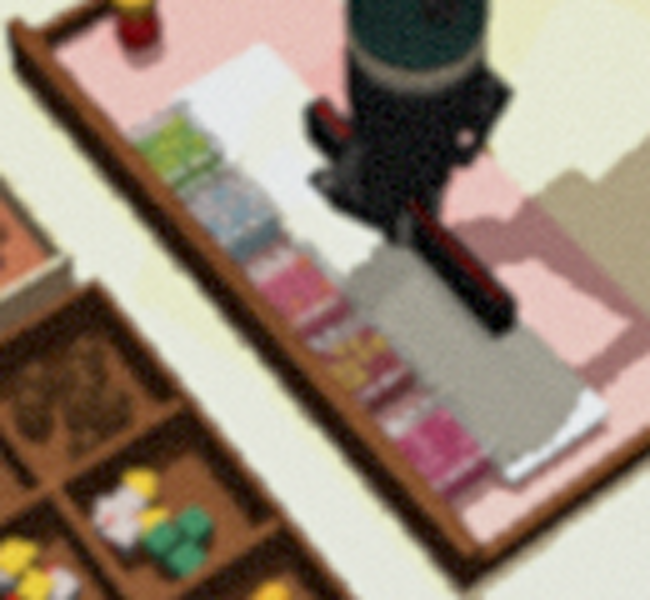

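The tubs reached the upstand: TCP stopped at x=0.5974 while the force rose to 4.4 N. I'll continue in small steps and watch the z moment for evenness.

```bash
python3 -m crank '0 0.15 0 0 0 0 255; 0 0.3 0 0 0 0 255'>/dev/null; python3 f.py
```

```text
t 17.875 pos [0.5974 0.1879 0.0241] yaw 0.7461003520181455 F [-5.589   0.0134  0.0005] sd 0.24765219034614086 T [ 0.0733  0.9077 -0.0374]
```

```bash
python3 -m crank '0 0.2 0 0 0 0 255; 0 0.4 0 0 0 0 255'>/dev/null; python3 f.py; python3 -m crank '0 0.2 0 0 0 0 255; 0 0.3 0 0 0 0 255'>/dev/null; python3 f.py
```

```text
t 18.325 pos [0.5975 0.1878 0.024 ] yaw 0.7462938014108096 F [-6.5769  0.5737  0.3431] sd 0.5293437262407343 T [0.0542 1.0234 0.0116]
t 18.775 pos [0.5974 0.1878 0.0239] yaw 0.7451079591885604 F [-7.2028  0.463   0.6927] sd 0.4510613848112324 T [ 0.0926  1.1311 -0.0226]
```

```bash
python3 -m crank '0 0.2 0 0 0 0 255; 0 0.4 0 0 0 0 255; 0 0.6 0 0 0 0 255'>/dev/null; python3 f.py; python3 -m crank '0 0.2 0 0 0 0 255; 0 0.4 0 0 0 0 255'>/dev/null; python3 f.py
```

```text
t 19.35 pos [0.5974 0.1878 0.0238] yaw 0.7437014359874707 F [-8.4637  0.7369  1.3829] sd 0.21527304468147335 T [ 0.0752  1.3165 -0.0378]
t 19.8 pos [0.5975 0.1878 0.0237] yaw 0.7424305585546345 F [-9.2241  0.9433  2.35  ] sd 0.21313235088153476 T [ 0.0756  1.4281 -0.0361]
```

```bash
python3 -m crank '0 0.2 -0.2 0 0 0 255; 0 0.4 -0.4 0 0 0 255; 0 0.4 -0.4 0 0 0 255'>/dev/null; python3 f.py
```

```text
t 20.375 pos [0.5975 0.1878 0.0237] yaw 0.7415338632535835 F [-8.9523  0.5957  0.9709] sd 0.5816910434228341 T [ 0.143   1.4732 -0.0305]
```

```bash
python3 -m crank '0 0.2 -0.2 0 0 0 255; 0 0.5 -0.4 0 0 0 255; 0 0.5 -0.4 0 0 0 255'>/dev/null; python3 f.py; python3 -m crank '0 0 0 0 0 0 255; 0 0 0 0 0 0 255; 0 0 0 0 0 0 255; 0 0 0 0 0 0 255' >/dev/null; python3 f.py
python3 - <<'E'
from h import *
c=cam("scene"); cv2.imwrite("pics/sc10.png",cv2.resize(c["bgr"][220:340,215:345],None,fx=5,fy=5,interpolation=cv2.INTER_CUBIC)); 
c=cam("side"); cv2.imwrite("pics/s10.png",cv2.resize(c["bgr"][180:280,170:290],None,fx=5,fy=5,interpolation=cv2.INTER_CUBIC));
E
```

```text
t 20.95 pos [0.5975 0.1878 0.0238] yaw 0.7354573019551304 F [-9.7274  1.3204  0.4928] sd 0.4122516821991219 T [ 0.1871  1.5668 -0.0256]
t 21.65 pos [0.5975 0.1878 0.0238] yaw 0.734439301413894 F [-9.7844  1.4005 -0.0678] sd 0.604404156510009 T [ 0.1858  1.6082 -0.064 ]
```

View pics/sc10.png

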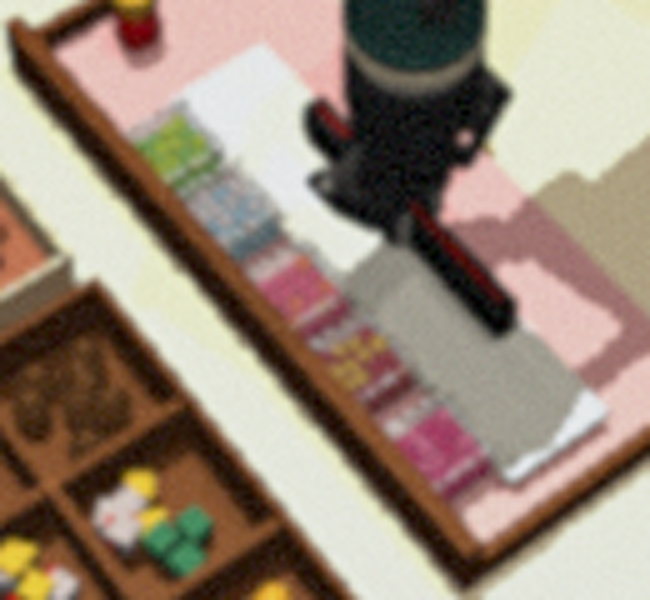

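View pics/s10.png

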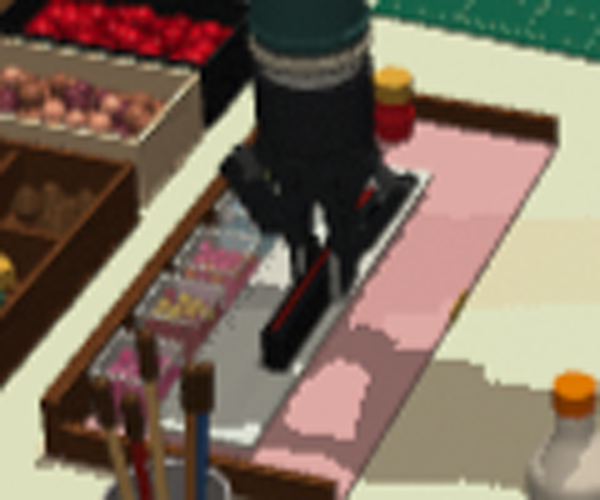

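```bash
python3 -m crank '0 0 0 0 0 0.001 255; 0 0 0 0 0 0.002 255; 0 0 0 0 0 0.002 255'>/dev/null; python3 f.py;python3 f.py
```

```text
t 22.325 pos [0.5975 0.1878 0.0238] yaw 0.6459014451371458 F [-9.798   1.2309  0.0901] sd 0.6155209572503021 T [0.2051 1.617  0.0672]
t 22.525 pos [0.5975 0.1878 0.0238] yaw 0.6500357469399389 F [-9.4432  1.1555  0.3903] sd 0.48979618428821653 T [0.1919 1.5909 0.0873]
```

```bash
python3 -m crank '0 0.05 0 0 0 -0.0006 255; 0 0.1 0 0 0 -0.0006 255; 0 0.1 0 0 0 -0.0006 255; 0 0.1 0 0 0 -0.0006 255; 0 0.1 0 0 0 -0.0006 255'>/dev/null; python3 f.py;python3 f.py
```

```text
t 23.35 pos [0.5975 0.1878 0.0238] yaw 0.665041890756502 F [-10.3041   1.4264   0.2945] sd 0.485297796839243 T [0.1944 1.6423 0.0183]
t 23.55 pos [0.5975 0.1878 0.0239] yaw 0.6684074533787993 F [-10.2314   1.2655   0.2734] sd 0.09685392452151863 T [0.1819 1.6377 0.0338]
```

Pressed at 10.2 N, near-zero moment, for over half a second. Now withdraw slowly, straight back.

```bash
python3 -m crank '0 -0.7 0 0 0 0 255; 0 -1.4 0 0 0 0 255; 0 -2.1 0 0 0 0 255; 0 -2.8 0 0 0 0 255; 0 -3.5 0 0 0 0 255; 0 -4.5 0 0 0 0 255; 0 -6 0 0 0 0 255; 0 -9 0 0 0 0 255; 0 -14 0 0 0 0 255; 0 -22 0 0 0 0 255; 0 -32 0 0 0 0 255; 0 -45 0 0 0 0 255; 0 -56 -5 0 0 0 255; 0 -58 -40 0 0 0 255; 0 -58 -80 0 0 0 255; 0 -58 -120 0 0 0 255; 0 -58 -120 0 0 0 255; 0 -58 -120 0 0 0 255'
python3 - <<'E'
from h import *
np.set_printoptions(precision=4,suppress=True)
c=cam("wrist"); cv2.imwrite("pics/w11.png",c["bgr"]);np.savez("w11.npz",**{k:c[k] for k in("T","f","cx","cy","bgr")})
c=cam("scene"); cv2.imwrite("pics/sc11.png",cv2.resize(c["bgr"][200:340,200:340],None,fx=4.2,fy=4.2,interpolation=cv2.INTER_CUBIC)); 
s=read_state();m=R.from_rotvec(s["tcp_rot"]).as_matrix();print(s["time"],s["tool_pos"],m,s["wrist_force"])
E
```

```text
time: 25.8
tool_pos: [0.5418, 0.1871, 0.1443]
tcp_rot: [-2.208, -2.234, 0.001]
wrist_force: [-1.1, 0.3, -3.4]
width: 0.169
25.9 [0.541  0.1867 0.1428] [[-0.0116  0.9999 -0.0039]
 [ 0.9999  0.0116 -0.0011]
 [-0.0011 -0.0039 -1.    ]] [ 0.3988  0.2663 -3.6351]
```

View pics/w11.png

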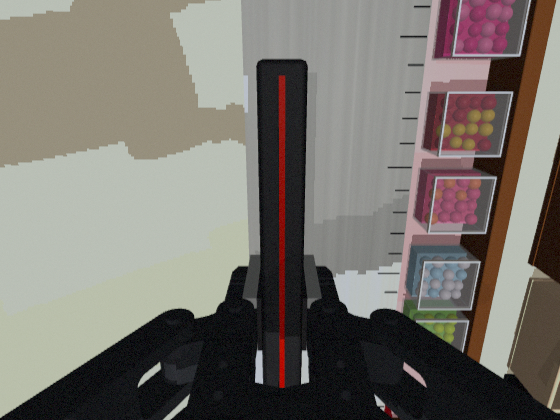

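View pics/sc11.png

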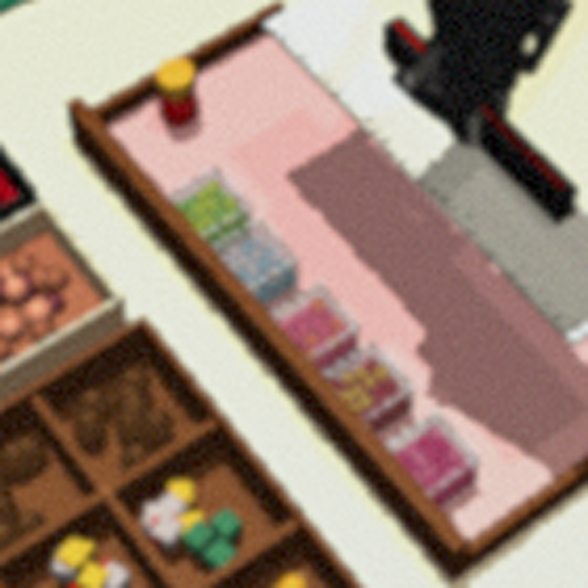

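All five tubs stand square and flush (scene view: row (210,205) to (432,460) against the upstand; jar untouched). Return the ruler to the mat.

```bash
python3 -m crank '-20 0 0 0 0 -0.06 255; -50 -2 0 0 0 -0.18 255; -92 -3 0 0 0 -0.32 255; -136 -5 0 0 0 -0.46 255; -180 -6 0 0 0 -0.6 255; -224 -8 0 0 0 -0.75 255; -268 -9 0 0 0 -0.9 255; -312 -11 0 0 0 -1.05 255; -356 -12 0 0 0 -1.2 255; -400 -14 0 0 0 -1.35 255; -444 -15 0 0 0 -1.5 255; -488 -17 0 0 0 -1.64 255; -516 -18 0 0 0 -1.73 255; -530 -18 0 0 0 -1.753 255; -530 -18 0 0 0 -1.753 255; -530 -18 0 0 0 -1.753 255; -530 -18 0 0 0 -1.753 255'
python3 - <<'E'
from h import *
np.set_printoptions(precision=4,suppress=True)
s=read_state();m=R.from_rotvec(s["tcp_rot"]).as_matrix();print(s["time"],s["tool_pos"],m,np.degrees(np.arctan2(m[1,1],m[0,1])),s["wrist_force"],s["torque"])
print(1000*tomove(np.array([.5295,-.343,.011])-s["tool_pos"]))
E
```

```text
time: 28.02
tool_pos: [0.5308, -0.3418, 0.1445]
tcp_rot: [0.305, -3.126, -0.001]
wrist_force: [-0.1, 0.6, -3.4]
width: 0.167
28.025 [ 0.5308 -0.3418  0.1445] [[-0.9811 -0.1933 -0.0009]
 [-0.1933  0.9811  0.0008]
 [ 0.0007  0.001  -1.    ]] 101.14260865348565 [-0.0851  0.6014 -3.3674] [-0.053  -0.027  -0.0318]
[  1.4315  -1.0365 133.4933]
```

```bash
python3 -m crank '1.4 -1 40 0 0 0 255; 1.4 -1 80 0 0 0 255; 1.4 -1 105 0 0 0 255; 1.4 -1 118 0 0 0 255; 1.4 -1 124 0 0 0 255; 1.4 -1 128 0 0 0 255; 1.4 -1 130 0 0 0 255; 1.4 -1 130 0 0 0 255; 1.4 -1 130 0 0 0 255'; python3 f.py; python3 -m crank '0 0 1 0 0 0 255; 0 0 2 0 0 0 255'; python3 f.py
```

```text
time: 29.15
tool_pos: [0.5301, -0.3445, 0.0157]
tcp_rot: [-0.304, 3.126, -0.001]
wrist_force: [-0.0, -0.7, -3.0]
width: 0.17
t 29.35 pos [ 0.5299 -0.3443  0.0153] yaw 101.1011779407269 F [ 0.0619  0.0884 -2.6867] sd 0.7904923709061429 T [-0.0015 -0.0108 -0.0146]
time: 29.6
tool_pos: [0.5298, -0.3442, 0.013]
tcp_rot: [0.304, -3.127, -0.0]
wrist_force: [-0.0, -0.8, -2.4]
width: 0.165
t 29.8 pos [ 0.5297 -0.3441  0.0129] yaw 101.10548680940032 F [ 0.1416 -0.254  -2.5842] sd 0.626927010817385 T [-0.045  -0.0052  0.0008]
```

```bash
python3 -m crank '0 0 0.5 0 0 0 255; 0 0 1 0 0 0 255;0 0 1.5 0 0 0 255'>/dev/null; python3 f.py;  python3 -m crank '0 0 0.5 0 0 0 255; 0 0 0.8 0 0 0 255'>/dev/null; python3 f.py
```

```text
t 30.375 pos [ 0.5297 -0.3442  0.0115] yaw 101.09947926746185 F [ 0.1472  0.3604 -2.8812] sd 0.6332094709430047 T [-0.0236 -0.0103  0.0185]
t 30.825 pos [ 0.5298 -0.3442  0.011 ] yaw 101.10220176634664 F [-0.5772  0.3684 -1.3825] sd 0.39745154179085573 T [0.0382 0.0348 0.0169]
```

```bash
python3 -m crank '0 0 0.3 0 0 0 255; 0 0 0.5 0 0 0 255'>/dev/null; python3 f.py;  python3 -m crank '0 0 0 0 0 0 200; 0 0 0 0 0 0 150; 0 0 0 0 0 0 100; 0 0 0 0 0 0 50; 0 0 0 0 0 0 0; 0 0 0 0 0 0 0; 0 0 0 0 0 0 0; 0 0 0 0 0 0 0'; python3 f.py
```

```text
t 31.275 pos [ 0.5298 -0.3442  0.0109] yaw 101.10847927545475 F [-2.9036  1.5894  5.3629] sd 0.3379235489595663 T [0.2595 0.4617 0.0244]
time: 32.28
tool_pos: [0.5298, -0.3442, 0.0103]
tcp_rot: [0.304, -3.127, 0.0]
wrist_force: [1.0, -0.2, -0.4]
width: 0.996
t 32.475 pos [ 0.5298 -0.3441  0.0103] yaw 101.1062585848524 F [ 0.0548 -0.1455  0.3788] sd 0.6265294589081312 T [-0.011   0.0153  0.0121]
```

```bash
python3 -m crank '0 0 -15 0 0 0 0; 0 0 -50 0 0 0 0; 0 0 -100 0 0 0 0; 0 0 -155 0 0 0 0; 0 0 -210 0 0 0 0; 0 0 -250 0 0 0 0; -30 0 -270 0 0 0 0; -30 0 -270 0 0 0 0; -30 0 -270 0 0 0 0; -30 0 -270 0 0 0 0'
python3 - <<'E'
from h import *
for n in("wrist","scene","side"):
    c=cam(n); cv2.imwrite(f"pics/{n}12.png",c["bgr"])
s=read_state();print(s["time"],s["tool_pos"],s["wrist_force"])
E
```

```text
time: 33.72
tool_pos: [0.558, -0.3381, 0.2788]
tcp_rot: [0.303, -3.125, -0.002]
wrist_force: [0.1, -0.2, -0.8]
width: 0.998
33.875 [ 0.55838901 -0.33831357  0.27923268] [-0.36813777  0.03349446  0.5799182 ]
```

View pics/wrist12.png

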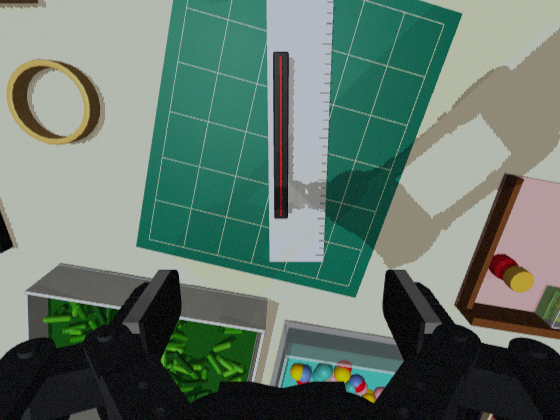

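View pics/scene12.png

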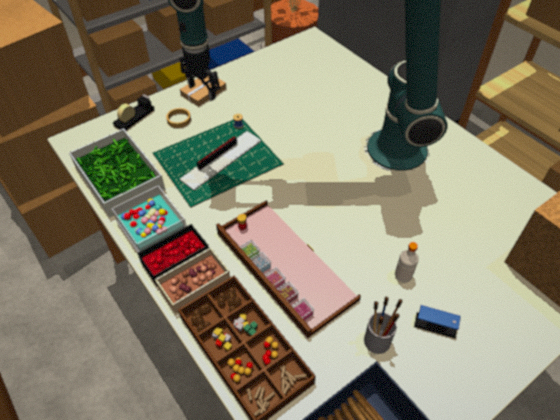

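View pics/side12.png

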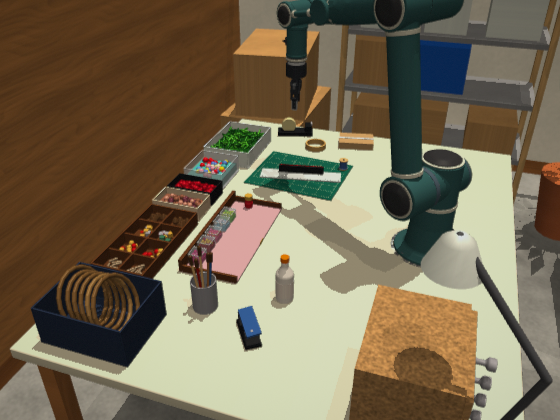

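Ruler lies flat on the mat (bar at column 281, plate end at row 262), spool and the rest are in place. One last look from over the tray.

```bash
python3 -m crank '-15 45 0 0 0 0.02 0; -33 100 0 0 0 0.04 0; -51 155 0 0 0 0.06 0; -69 210 0 0 0 0.09 0; -87 265 0 0 0 0.11 0; -105 320 0 0 0 0.13 0; -123 375 0 0 0 0.15 0; -141 430 0 0 0 0.18 0; -153 470 0 0 0 0.194 0; -158 484 0 0 0 0.194 0; -158 484 0 0 0 0.194 0; -158 484 0 0 0 0.194 0'
python3 - <<'E'
from h import *
c=cam("wrist"); np.savez("w13.npz",**{k:c[k] for k in("T","f","cx","cy","bgr")})
cv2.imwrite("pics/w13.png",cv2.resize(c["bgr"][130:260,70:470],None,fx=2,fy=2,interpolation=cv2.INTER_CUBIC))
E
```

```text
time: 35.38
tool_pos: [0.621, 0.1655, 0.2801]
tcp_rot: [-0.002, -3.141, 0.001]
wrist_force: [-0.2, 0.6, 1.0]
width: 0.997
```

View pics/w13.png

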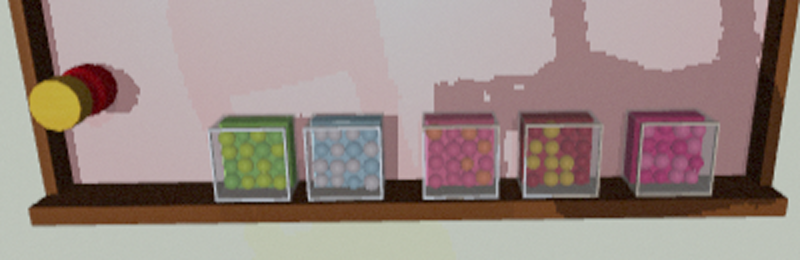

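Run:
```python
from h import *
c=dict(np.load("w13.npz")); im=c["bgr"].astype(float)
for n,u0,u1 in(("lime",220,286),("pearl",314,378),("coral",430,494),("gold",530,594),("pink",643,707)):
    r=[]
    for u in (u0,u1):
        col=int(70+u/2); g=im[:,col-2:col+3].mean(1).sum(1); 
        v=220+int(np.argmax(g[220:233])); w=g[v-1:v+2]-g[v-4]; v=v+(w[2]-w[0])/max(w.sum(),1)
        p=ray(c,(col,v),.04); r.append(p[:2])
    r=np.array(r); d=r[1]-r[0]; face=.6960-.0123*(r[:,1].mean()-.165)
    print(n,"yaw %.2f"%np.degrees(-np.arctan2(d[0],d[1])),"rear x %.4f face %.4f gap %.1f mm"%(r[:,0].mean(),face,1000*(face-r[:,0].mean())))
```

```text
lime yaw 0.56 rear x 0.6971 face 0.6972 gap 0.1 mm
pearl yaw 0.56 rear x 0.6967 face 0.6965 gap -0.2 mm
coral yaw 3.23 rear x 0.6952 face 0.6957 gap 0.5 mm
gold yaw 31.15 rear x 0.6842 face 0.6950 gap 10.8 mm
pink yaw -1.47 rear x 0.6930 face 0.6942 gap 1.2 mm
```

Lime and pearl come out flush, but the gold reading (31° yaw) and the coral and pink ones don't match the picture. I'll check them enlarged.

Run:
```python
from h import *
c=dict(np.load("w13.npz")); im=c["bgr"]
cv2.imwrite("pics/w13b.png",cv2.resize(im[180:245,270:435],None,fx=4.8,fy=4.8,interpolation=cv2.INTER_CUBIC))
```

```text
(no output)
```

View pics/w13b.png

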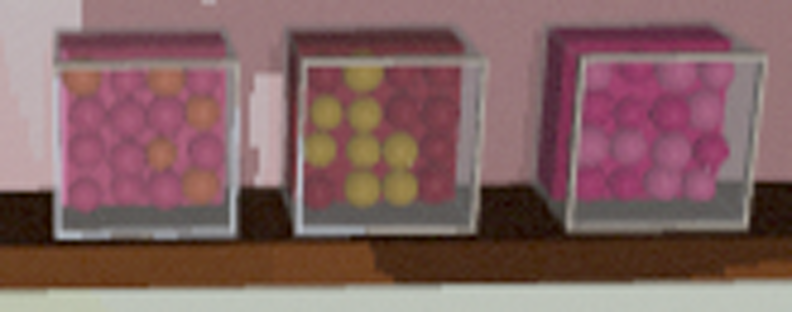

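The enlarged view shows the coral, gold and pink rear rims straight and parallel to the upstand edge, all at the same 4–6 px enlarged offset (about 1 px in the raw image). The odd readings came from the edge detector picking up lid shading. Handing in.

```bash
python3 -c "
from workcell import job
print(job.finish_job())"
```

```text
the job is handed in; nothing more can be done
None
```

I pushed all five tubs back against the upstand with the ruler's straight edge, pressed them home, laid the ruler flat on the mat again and handed the job in at about 35 s. `finish_job()` gave no verdict.

- **Press:** the wrist force read 10.2–10.3 N at the end. It had stayed near 10 N (9.4–10.3 N) for over two seconds. After a small yaw trim the moment about the vertical was near zero. I could not measure single tubs, but this suggests roughly 2 N on each.
- **Tubs:** the last overhead picture shows all five square. Lime and pearl measured within 0.2 mm of the upstand.
- **Checks that disagreed:** the same automatic fit gave bad values for gold (31° yaw, 10.8 mm gap) and doubtful ones for coral (3.2°, 0.5 mm) and pink (-1.5°, 1.2 mm). I judged those to be detector errors, because the enlarged picture shows all three rear rims straight and parallel to the upstand at about the same offset. I did not re-measure them.
- **Rest of the scene:** the ruler lies flat on the mat at its old place. The jar, spool and other items looked unmoved in the last pictures. The arm was clear of everything with the gripper open.

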